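Tighten the tool-rest clamp with the click wrench

TASK

Take the red click wrench from its wooden cradle, fit its square socket fully down over the brass clamp nut of the lathe's tool-rest carrier, and tighten the nut clockwise (seen from above) until you feel the wrench click, then stop pushing at once. Do not turn the nut back: leave it tight with the wrench sitting fully down on it, let go and move clear, and do not disturb the bowl, the gouge or the finial.

Things in the scene. Friction and masses are not known exactly. Their poses are not given: they have to be found in the camera images.
- grip (a point): where to hold the red click wrench: centre line of its handle grip, a level bar 24 mm wide, 22 mm high, 115 mm long; the point is 130 mm from the socket's axis and 46 mm above its rim; the grip runs 45 mm inwards and 70 mm outwards from it. x points along the handle away from the head, z up. The wrench weighs about 0.35 kg and balances about 55 mm from the socket's axis.
- socket (a point): mouth of the wrench's steel socket, centre of its lower rim; x points towards the handle, z up. Head 45 mm square outside, 56 mm tall; in it a square hole 33 mm wide, 44 mm deep, open below, sides parallel to x and y. Fully fitted, the rim stands on the washer round the nut. The socket has about 0.1 rad of play on the nut to each side.
- nut_top (a point): top centre of the brass clamp nut, 30 mm square (27 mm over the topmost 4 mm), 42 mm tall; x and y are square to its sides. It stands on a steel washer 68 mm across whose top is 42 mm below this point and 78 mm above the bench. It turns about the vertical.
- clamp_plate (a joint): clamp plate under the bed, drawn up by the nut: its rise in m, growing as the nut is tightened, 0.32 mm per rad, so much finer than the reading: it does not tell how tight the nut is.
- carrier: dark green iron tool-rest carrier, fixed across the lathe bed, 75 mm wide, 25 mm tall; origin under the nut, on the bed's top (50 mm above the bench). Reaches from 35 mm on +x to 170 mm on -x; at 145 mm on -x is the tool rest, a 140 mm bar along y, top 90 mm above the origin. The bed: two steel ways along world y, 130 mm wide over both, centred at x = 0.585.
- cradle: fixed wooden cradle in which the wrench lies level: a board 270 by 90 mm, 12 mm thick; origin under the wrench's socket, x along the handle. The head stands on the board; at x = 180 mm a block carries the handle's end between two cheeks 18 mm long that rise 12 mm beside the handle, so lift the wrench straight up out of it.
- bowl: small light wooden bowl, 104 mm across, 45 mm tall, loose; origin under its centre. Leave alone.
- gouge: turning gouge lying on the bench, loose, 270 mm long, 28 mm tall, dark wooden handle on -x; origin at the ferrule, on the bench. Leave alone.
- finial_mid (a point): turned wooden finial standing on the bench, loose, 52 mm across, 90 mm tall; point half-way up. Leave alone.
- head_top (a point): top of the wrench's head, 56 mm above the socket's rim, on the axis about which the handle is hinged. Handle and head stay in line up to 1.9 N m about this axis (15 N at the grip). Then it clicks: the handle gives way clockwise, resistance drops to half within 0.06 rad, to 0.3 N m after 0.12. A hard stop at 0.25 rad overloads the nut: stop well short. Let go, it springs back.
- nut_foot (a point): centre of the washer's top, foot of the nut. The nut tightens clockwise with a loose drag of about 0.35 N m (3 N at the grip) for an unmarked 0.4 to 0.9 rad from the start, then comes up solid. Turned the other way it slackens with the same small drag.
Things that resemble listed ones, but are neither listed nor needed, are in the scene too. Of the things shaped like the part that bears grip, the bare steel one is meant.

How it is judged (in metres and radians):
On the way, in this order (a step that is already met when the one before it is completed fails the run):
1. the wrench's socket is fully down over the nut (z of socket in the frame of nut_top below -0.034 m and horizontal distance between socket and nut_top below 0.006 m), for 0.2 s.
2. with the socket on the nut and the nut tight, the wrench clicks: its handle breaks over by more than 0.03 rad against its head (z of socket in the frame of nut_top below -0.032 m and value of joint clamp_plate above 0.00022 m and angle between the x axis of grip and the x axis of socket, either way round above 0.03 rad), for 0.05 s.
At the end, for the whole second after the job is handed in: The wrench stands on the nut, let go: its rim no higher than 10 mm above the nut's foot, socket within 8 mm of the nut's axis, tilted less than 0.2 rad, and the nut still tight, not turned back (clamp plate risen more than 0.22 mm) (z of socket in the frame of nut_top below -0.032 m and horizontal distance between socket and nut_top below 0.008 m and value of joint clamp_plate above 0.00022 m and angle between socket's own z axis and vertical below 0.2 rad); the robot touches nothing.
It fails at once if the push was carried on after the click: the handle is more than 0.2 rad past its rest line against the head (angle between the x axis of grip and the x axis of socket, either way round above 0.2 rad).
It fails at once if the bowl was moved by more than 25 mm (distance of bowl from where it was at the start of the episode above 0.025 m).
It fails at once if the gouge was moved by more than 25 mm (distance of gouge from where it was at the start of the episode above 0.025 m).
It fails at once if the finial was moved by more than 25 mm (distance of finial_mid from where it was at the start of the episode above 0.025 m).
It also fails if it takes over 67 s, if anything falls off the work surface, if the arm or the gripper's body presses on something with over 40 N, if the wrist force passes 120 N, or if a joint passes its speed limit or range.

ROBOT

A 6-joint arm with a two-finger parallel gripper is mounted at the origin on the work surface. World frame = base frame: x ahead of the robot, y to its left, z up, the work surface at z = 0. Lengths are in mm, angles in rad, forces in N, time in s.
With the tool pointing down it reaches from about 375 to 900 mm from the base axis. Payload 3.1 kg.
Tool frame: the origin (TCP) lies at the centre of the arm's flange, where the gripper is bolted on; the fingertips stand 173 mm ahead of it and the grasp point (between the pads) lies 155 mm ahead of it; z points along the fingers, y is the line along which they close (so a half turn about z gives the same grasp; the last joint's range is limited). The gripper opens to 85 mm and grips with 20 to 120 N. Pads are 22 mm wide; open, the fingers measure 114 mm over their backs; the gripper's body (76 mm by 85 mm) begins 54 mm behind the grasp point. The pads swing forward as they close: fully open they stand 13 mm farther back than shut.
Start: joints at [0.957, 0.527, 1.433, -0, 1.181, -0.178], TCP at [263.794, 566.579, 404.71] pointing down, gripper open.
Joint ranges: [-3.08, 3.08], [-0.75, 2.2], [0.22, 2.44], [-1.43, 4.57], [0, 2.65], [-2.85, 2.85]. Speed limits (rad/s): [2.79, 2.79, 3.14, 3.14, 3.14, 3.14].

INTERFACE

Orientations are given as [roll, pitch, yaw] about the fixed x, y, z axes, in that order (R = Rz(yaw) Ry(pitch) Rx(roll)).
In Python, from cell import * gives the robot as it stands. The module is installed in compiled form; this text tells all that it offers.
- The arm moves only by the shell command python3 -m creep 'ROWS' [OPENING] [FORCE]. ROWS is JSON, a list that holds one entry, the list of rows, each a list of 6 numbers: the shift along the tool's x, y, z in units of 0.025 m (1.0 is 0.025 m), then the turn, a rotation vector about the tool's x, y, z in units of 0.12 rad (1.0 is 0.12 rad). In form: [[[dx, dy, dz, ax, ay, az], ...]]. A call has 1 to 12 rows; each row shifts and turns the commanded pose from where the row before left it, along the tool's axes as they then stand; what a row does not reach is not made up. A row lasts 1/10 s, in which the tool goes at most 50 mm and 8.59 degrees, less where a joint would pass 70% of its speed; a pose out of reach is approached as far as the arm can. A call with a number of a shift or a turn outside -1 to 1 is refused whole. A call with a gripper value outside its range is refused whole. OPENING is the closure, from -1 (fully open) to 1 (shut), set as the call begins (- or left out, the last holds). The fingers move at their own pace and stop on an object; FORCE is the grip in N (left out, the last holds). Time passes only in rows, so rows that do not move let the fingers close. It gives the time, the measured TCP pose, the force, the opening and the grip force at its end, in the units of the state.
- get_state(): the state, without advancing time (a new reading comes with each control period).
- snapshot(name): name is "side" or "top"; returns the picture (480x640x3 uint8, blue, green, red); there is no depth.
- get_calibration(name): a dict with "fx", "fy", "cx", "cy" (pixels), "T" (4x4, takes a point from camera to world coordinates). Camera axes: x right, y up, looking along -z (the intrinsics and any distortion apply to the point x, -y, -z); pixel columns grow to the right and rows downward; lengths in mm; the calibration is good to about 2 mm. A picture is of the moment at which its call begins. get_calibration takes no time and is no camera call.
- sign_off(): hands the job in; it is judged then, once.
Trained networks look in the newest picture that a camera, given by its name, has taken for a name from the list of things; names that differ only in an ending like _2 or _b are one class to them, and where a whole thing is asked for, a point or a joint stands for the part that bears it (a point fixed in the world has none). Each returns a list of dicts, best first, with "p" (0 to 1); they miss things now and then, are a little off and sometimes report something else, mostly with a low value. They report only what shows in the picture. A call takes as long as a camera call. They do not tell look-alikes from the thing itself.
- silhouettes(camera, name): "mask" (480x640 bool, what is visible of it).
- pinpoint(camera, name): "point" ([x, y, z] in mm, in the coordinates of the camera as it stood for that picture, good to about 4 mm: a listed point, or the origin of a listed thing).
The state is a dict: "time_s": time; "joint_positions": joint angles; "qd": joint speeds; "joint_efforts": joint torques, N m; "tool_pos": TCP position; "tool_rot": TCP orientation; "force": force on the tool from outside, world axes, zero at the start; "ft_torque": the same for the moment, N m; "gripper_width": opening from 0.0 (shut) to 1.0 (fully open); "finger_force": force on a finger pad.
Only numpy, scipy, OpenCV 4.12 (cv2) and the standard library are available. Lean on these libraries where they do the work, as an engineer would, in place of code of your own. Each camera call takes 0.05 s, during which the arm holds its last target. There are 200 camera calls.

## Working session

There is one attempt and no reset: what is moved stays moved. The work goes in short steps, Python scripts to look and compute and a shell command to move; the robot and the scene stay as the last step left them, time stands still between calls to the robot, and variables do not carry over. Pictures are saved under pics/ and viewed, at most 10 in all, crops included, and the job is handed in when it is done.

```bash
mkdir -p pics; cat > h.py <<'E'
from cell import *
import numpy as np, cv2
from scipy.spatial.transform import Rotation as Rn
def toworld(cam,p):
    T=np.array(get_calibration(cam)["T"]); return (T@np.r_[p,1])[:3]
def pix(cam,w):
    c=get_calibration(cam); p=np.linalg.inv(np.array(c["T"]))@np.r_[w,1]
    return c["cx"]+c["fx"]*p[0]/-p[2], c["cy"]+c["fy"]*-p[1]/-p[2]
def find(cam,n,k=4):
    for d in pinpoint(cam,n)[:k]:
        w=toworld(cam,d["point"]); print(cam,n,round(d["p"],2),w.round(0),np.round(pix(cam,w)))
E
python3 - <<'E'
from h import *
s=get_state(); print(s)
for c in("side","top"):
    k=get_calibration(c); print({a:k[a] for a in k if a!="T"}, np.array(k["T"]).round(2).tolist())
    cv2.imwrite(f"pics/{c}0.png",snapshot(c))
    for n in("grip","socket","nut_top","head_top","cradle","carrier","bowl","gouge","finial_mid"): find(c,n)
E
```

```text
{'time_s': 0.0, 'joint_positions': array([ 9.56524654e-01,  5.28452594e-01,  1.43393152e+00,  8.10560815e-06,
        1.18136418e+00, -1.78461526e-01]), 'qd': array([ 0.00201182,  0.00020144,  0.00114858, -0.000711  ,  0.00029848,
        0.00051913]), 'joint_efforts': array([-5.75224312e-04, -4.42344868e+01, -1.78028458e+01, -3.38065647e-04,
        8.46390525e-03,  2.46519869e-05]), 'tool_pos': array([263.58450769, 566.31008323, 403.73224581]), 'tool_rot': array([-3.13947257e+00, -3.90033666e-04,  2.70577901e+00]), 'force': array([-0.07773154, -0.19717583, -0.14819753]), 'ft_torque': array([ 0.03645355, -0.0063428 ,  0.03027579]), 'finger_force': 0.0, 'gripper_width': 1.0001828535638169}
{'fx': 468.16591071038806, 'fy': 468.16591071038806, 'cx': 318.09876683453365, 'cy': 242.35999098688995} [[0.91, 0.32, -0.28, 216.65], [-0.42, 0.7, -0.57, -544.28], [0.01, 0.64, 0.77, 827.56], [0.0, 0.0, 0.0, 1.0]]
side grip 0.77 [180. 355.  17.] [143. 199.]
side grip 0.58 [396. 339.  55.] [229. 167.]
side socket 0.8 [444. 209.   6.] [268. 210.]
side socket 0.57 [193. 215.  25.] [161. 236.]
side nu
[... 651 characters left out ...]
.0, 0.0, 0.0, 1.0]]
top grip 0.85 [179. 354.  15.] [158. 373.]
top grip 0.6 [397. 334.  57.] [164. 276.]
top grip 0.28 [450. 219.  15.] [220. 255.]
top socket 0.65 [193. 215.  24.] [219. 367.]
top socket 0.61 [445. 218.  13.] [220. 257.]
top socket 0.36 [400. 334.  54.] [164. 275.]
top nut_top 0.71 [574. -82. 117.] [349. 192.]
top head_top 0.66 [138. 229.  23.] [212. 392.]
top head_top 0.58 [447. 216.  67.] [216. 253.]
top cradle 0.91 [445. 206.  -6.] [227. 257.]
top carrier 0.58 [572. -83.  51.] [348. 199.]
top bowl 0.7 [ 421. -363.   -4.] [463. 265.]
top gouge 0.56 [732. -96.  -2.] [350. 141.]
top finial_mid 0.66 [707. 268.  43.] [198. 146.]
top finial_mid 0.48 [735. -95.   1.] [350. 139.]
```

View pics/top0.png

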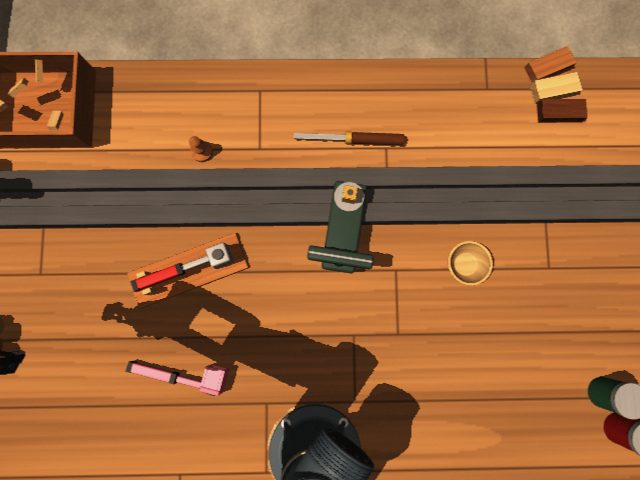

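View pics/side0.png

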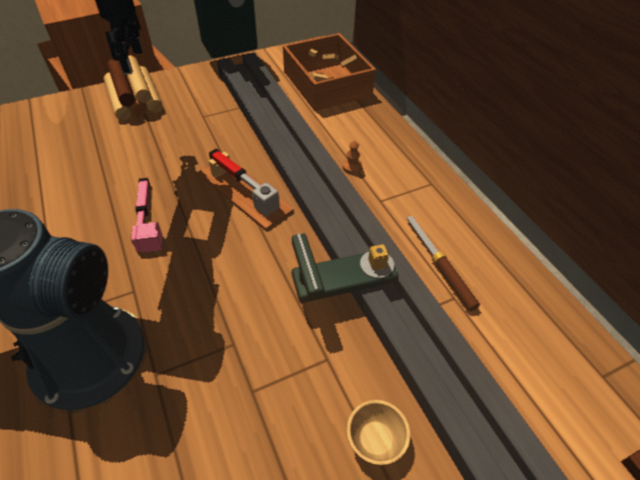

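The red wrench with the bare steel head lies in the cradle: top head (218,253), grip (158,275); side head (265,191). It could be confused with the pink wrench on the bench, top (212,380) and side (147,235). I choose the red one with the steel head. The nut is at top (349,192), side (379,252). Next is one close crop to check this.

```bash
python3 - <<'E'
from h import *
t=cv2.imread("pics/top0.png"); s=cv2.imread("pics/side0.png")
def cr(i,u,v,w,h,f): return cv2.resize(i[v:v+h,u:u+w],None,fx=f,fy=f,interpolation=cv2.INTER_CUBIC)
a=cr(t,325,172,50,37,8);b=cr(s,355,235,50,37,8);c=cr(t,120,230,133,75,3);d=cr(s,200,145,133,75,3)
o=np.zeros((296+225,800,3),np.uint8); o[:296,:400]=a;o[:296,400:]=b;o[296:,:399]=c;o[296:,400:799]=d
cv2.imwrite("pics/crop1.png",o)
E
```

```text
(no output)
```

View pics/crop1.png

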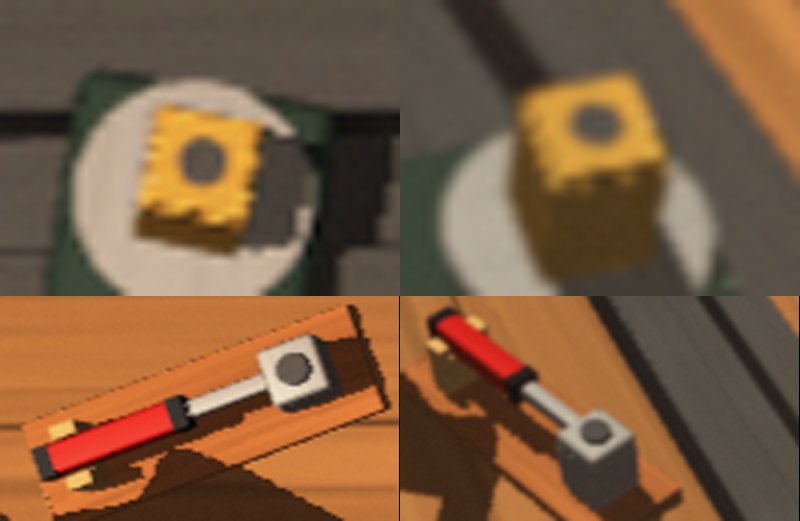

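The crop confirms the red handle and bare steel head in the cradle. The head hole is at top (218.5,254), side (265.6,189.7). The nut's stud is at top (350.5,192), side (379.6,250.5), and the nut is turned about 11° from the world axes.

```bash
cat >> h.py <<'E'
def ray(cam,u,v):
    c=get_calibration(cam); T=np.array(c["T"]); d=T[:3,:3]@np.array([(u-c["cx"])/c["fx"],-(v-c["cy"])/c["fy"],-1]); return T[:3,3],d/np.linalg.norm(d)
def onz(cam,u,v,z):
    o,d=ray(cam,u,v); return o+d*(z-o[2])/d[2]
def tri(a,b):
    A=np.zeros((3,3));r=np.zeros(3)
    for cam,p in(("top",a),("side",b)):
        o,d=ray(cam,*p);M=np.eye(3)-np.outer(d,d);A+=M;r+=M@o
    return np.linalg.solve(A,r)
E
python3 - <<'E'
from h import *
print("nut",tri((350.3,192),(379.5,250.4)),onz("top",350.3,192,120),onz("side",379.5,250.4,120))
print("head",tri((218.3,254.2),(265.5,189.6)),onz("top",218.3,254.2,68),onz("side",265.5,189.6,68))
deg=lambda a,b:np.degrees(np.arctan2(*(b-a)[[1,0]]))
T=lambda x,y:onz("top",325+x/8,172+y/8,120); S=lambda x,y:onz("side",355+(x-400)/8,235+y/8,120)
for f,l in((T,[(158,105),(262,127),(245,222),(142,203)]),(S,[(520,92),(632,75),(660,160),(550,190)])):
    P=[f(*p) for p in l]; print([deg(P[i],P[(i+1)%4])%90 for i in range(4)],np.mean(P,0))
U=lambda x,y:onz("top",120+x/3,230+(y-296)/3,62)
V=lambda x,y:onz("side",200+(x-400)/3,145+(y-296)/3,69)
print(deg(U(178,411),U(42,462)),deg(U(292,369),U(42,462)),deg(V(520,381),V(440,320)))
print(deg(onz("top",120+348/3,230+10/3,12),onz("top",120+22/3,230+129/3,12)))
for c in("top","side"): # red mask centroid
    im=cv2.imread(f"pics/{c}0.png").astype(int); m=(im[...,2]>150)&(im[...,1]<50)&(im[...,0]<60)
    n,l,st,ce=cv2.connectedComponentsWithStats(m.astype(np.uint8)); i=1+st[1:,4].argmax(); print(c,ce[i],st[i],onz(c,*ce[i],67))
E
```

```text
nut [572.17688312 -84.86179226 118.82374769] [572.24551762 -84.90509717 120.        ] [571.20720489 -85.563742   120.        ]
head [444.43297714 209.69034739  72.54171341] [444.913735   210.67092903  68.        ] [445.83184876 214.22069422  68.        ]
[np.float64(77.22807536057364), np.float64(78.87617851770113), np.float64(78.77550727577433), np.float64(79.93730406493572)] [571.08650958 -84.7069793  120.        ]
[np.float64(76.5379114885809), np.float64(74.49011335790814), np.float64(84.0679033606726), np.float64(74.5920019372023)] [569.13861067 -86.51599322 120.        ]
110.29115458338063 110.13469763880958 110.22653004259868
109.87060474642276
top [155.61818182 272.41818182] [136 266  39  15  55] [405.69644737 349.57593668  67.        ]
side [226.105 161.43 ] [213 152  28  20 200] [393.44833916 346.94996302  67.        ]
```

```bash
python3 -m creep '[[[0,0,0.5,0,0,1],[0,0,0.5,0,0,1],[0,0,0.5,0,0,1],[0,0,0.5,0,0,1],[0,0,0.5,0,0,1],[0,0,0.5,0,0,1],[0,0,0.5,0,0,0.55]]]' -1 ; python3 -m creep '[[[-0.97,0.16,0,0,0,0],[-0.97,0.16,0,0,0,0],[-0.97,0.16,0,0,0,0],[-0.97,0.16,0,0,0,0],[-0.97,0.16,0,0,0,0],[-0.97,0.16,0,0,0,0],[-0.97,0.16,0,0,0,0],[-0.97,0.16,0,0,0,0],[-0.97,0.16,0,0,0,0],[-0.97,0.16,0,0,0,0],[-0.97,0.16,0,0,0,0],[-0.92,0.21,0,0,0,0]]]'; python3 - <<'E'
from h import *
s=get_state(); print(s["tool_pos"],s["tool_rot"],s["joint_positions"])
cv2.imwrite("pics/side1.png",snapshot("side")[60:300,100:420].repeat(2,0).repeat(2,1))
E
```

```text
time_s: 1.7
tool_pos: [263.9, 566.6, 316.7]
tool_rot: [3.141, -0.0, 1.916]
force: [0.6, -0.1, 0.3]
gripper_width: 0.998
finger_force: 0.0
time_s: 2.9
tool_pos: [409.7, 310.2, 317.4]
tool_rot: [3.141, -0.0, 1.92]
force: [-0.3, -0.8, -0.9]
gripper_width: 1.001
finger_force: 0.0
[409.65350561 310.23074749 317.3841214 ] [ 3.14126615e+00 -9.88846146e-06  1.91973699e+00] [ 4.30435709e-01  5.09569421e-01  1.79390171e+00 -2.25028621e-05
  8.37795298e-01  8.15101042e-02]
```

View pics/side1.png

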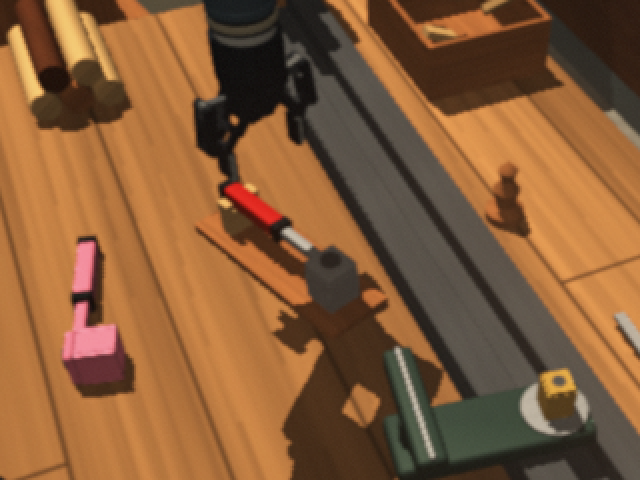

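The view shows the open gripper above the red grip (about (260,205) in the crop), with one finger to each side of it. Descend and close.

```bash
python3 -m creep '[[[0,0,0.5,0,0,0],[0,0,0.5,0,0,0],[0,0,0.5,0,0,0],[0,0,0.5,0,0,0],[0,0,0.5,0,0,0],[0,0,0.5,0,0,0],[0,0,0.5,0,0,0],[0,0,0.4,0,0,0],[0,0,0.3,0,0,0],[0,0,0,0,0,0]]]'; python3 -m creep '[[[0,0,0,0,0,0],[0,0,0,0,0,0],[0,0,0,0,0,0],[0,0,0,0,0,0],[0,0,0,0,0,0],[0,0,0,0,0,0],[0,0,0,0,0,0],[0,0,0,0,0,0]]]' 1 100
```

```text
time_s: 3.95
tool_pos: [408.9, 311.0, 211.1]
tool_rot: [-3.14, 0.0, 1.92]
force: [0.6, 0.7, 0.3]
gripper_width: 1.0
finger_force: 0.0
time_s: 4.75
tool_pos: [409.4, 311.3, 212.9]
tool_rot: [3.14, -0.0, 1.92]
force: [-0.4, -1.2, 6.7]
gripper_width: 0.262
finger_force: 98.6
```

```bash
python3 -m creep '[[[0,0,-0.2,0,0,0],[0,0,-0.3,0,0,0],[0,0,-0.5,0,0,0],[0,0,-0.6,0,0,0],[0,0,-0.6,0,0,0],[0,0,-0.6,0,0,0],[0,0,-0.6,0,0,0],[0,0,-0.6,0,0,0],[0,0,-0.6,0,0,0],[0,0,-0.6,0,0,0],[0,0,-0.5,0,0,0],[0,0,-0.3,0,0,0]]]'; python3 - <<'E'
from h import *
s=get_state(); print(s["tool_pos"],s["tool_rot"],s["force"],s["ft_torque"])
for c in("top","side"):
    im=snapshot(c); cv2.imwrite(f"pics/{c}2.png",im)
    for n in("socket","head_top","grip"): find(c,n,2)
w=np.vstack([cv2.imread("pics/top2.png")[170:310,100:420],cv2.imread("pics/side2.png")[60:200,150:470]])
cv2.imwrite("pics/lift.png",cv2.resize(w,None,fx=2,fy=2))
E
```

```text
time_s: 5.95
tool_pos: [408.8, 311.1, 363.7]
tool_rot: [3.14, -0.0, 1.92]
force: [0.5, 0.6, -3.4]
gripper_width: 0.263
finger_force: 98.0
[408.84284032 311.07153884 363.74179497] [ 3.14010710e+00 -3.04333932e-04  1.91969047e+00] [ 0.51405422  0.62674313 -3.37117613] [0.21537234 0.05221505 0.00331025]
top socket 0.94 [445. 220. 164.] [204. 249.]
top socket 0.83 [193. 216.  26.] [218. 367.]
top head_top 0.86 [443. 212. 217.] [201. 247.]
top head_top 0.56 [139. 230.  25.] [212. 391.]
top grip 0.87 [180. 355.  16.] [158. 373.]
side socket 0.79 [443. 212. 153.] [262. 162.]
side socket 0.69 [193. 220.  22.] [161. 235.]
side head_top 0.88 [135. 234.  21.] [133. 239.]
side head_top 0.68 [442. 212. 217.] [259. 139.]
side grip 0.69 [396. 337. 207.] [220. 115.]
side grip 0.56 [176. 352.  19.] [141. 200.]
```

View pics/lift.png

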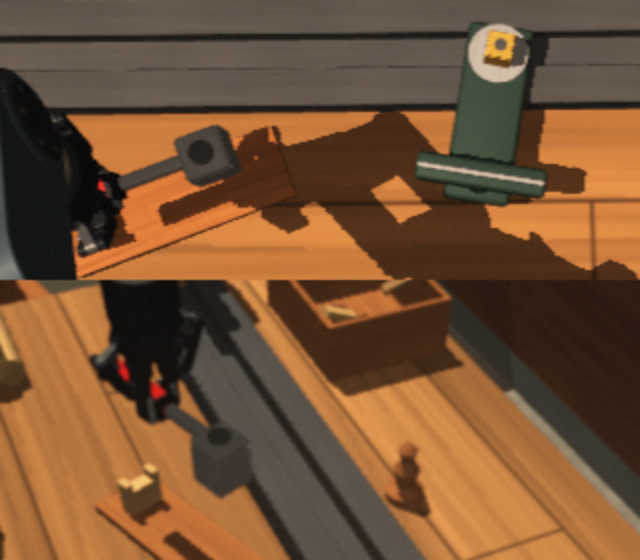

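```bash
python3 -m creep '[[[0,0,0,0,0,0.9],[0,0,0,0,0,0.92],[0,0,0,0,0,0.92],[0,0,0,0,0,0.92],[0,0,0,0,0,0.92]]]'; python3 -m creep '[[[-0.6,0.6,0,0,0,0],[-0.9,0.85,0,0,0,0],[-0.9,0.85,0,0,0,0],[-0.9,0.85,0,0,0,0],[-0.9,0.85,0,0,0,0],[-0.9,0.85,0,0,0,0],[-0.9,0.85,0,0,0,0],[-0.9,0.85,0,0,0,0],[-0.9,0.85,0,0,0,0],[-0.9,0.85,0,0,0,0],[-0.8,0.75,0,0,0,0],[-0.5,0.55,0,0,0,0]]]'; python3 -m creep '[[[0,0,0,0,0,0],[0,0,0,0,0,0]]]'; python3 - <<'E'
from h import *
s=get_state(); print(s["tool_pos"],s["tool_rot"],s["force"],s["ft_torque"])
for c in("top","side"):
    im=snapshot(c); cv2.imwrite(f"pics/{c}3.png",im)
    for n in("socket","head_top","nut_top"): find(c,n,2)
w=np.hstack([cv2.imread("pics/top3.png")[140:240,290:390],cv2.imread("pics/side3.png")[190:290,320:420]])
cv2.imwrite("pics/over.png",cv2.resize(w,None,fx=4,fy=4,interpolation=cv2.INTER_CUBIC))
E
```

```text
time_s: 6.85
tool_pos: [409.2, 311.1, 361.7]
tool_rot: [-3.141, 0.001, 1.366]
force: [0.2, 0.1, -3.8]
gripper_width: 0.262
finger_force: 98.1
time_s: 8.05
tool_pos: [594.2, 16.7, 361.5]
tool_rot: [-3.141, 0.0, 1.369]
force: [-0.8, -0.0, -3.7]
gripper_width: 0.264
finger_force: 98.3
time_s: 8.25
tool_pos: [592.9, 18.8, 361.5]
tool_rot: [-3.139, -0.001, 1.369]
force: [0.2, 0.5, -3.9]
gripper_width: 0.265
finger_force: 98.4
[592.87199553  18.84013913 361.52094398] [-3.13905580e+00 -6.37296768e-04  1.36948986e+00] [ 0.1986838   0.54682726 -3.90046345] [ 0.17977454  0.01192613 -0.00807598]
top socket 0.74 [573. -82. 160.] [350. 187.]
top head_top 0.56 [570. -83. 216.] [352. 182.]
top nut_top 0.64 [573. -84. 119.] [350. 192.]
side socket 0.88 [189. 221.  23.] [159. 235.]
side socket 0.76 [569. -84. 156.] [380. 238.]
side head_top 0.89 [572. -86. 218.] [386. 216.]
side head_top 0.56 [137. 230.  20.] [135. 240.]
side nut_top 0.84 [569. -86. 117.] [379. 252.]
```

View pics/over.png

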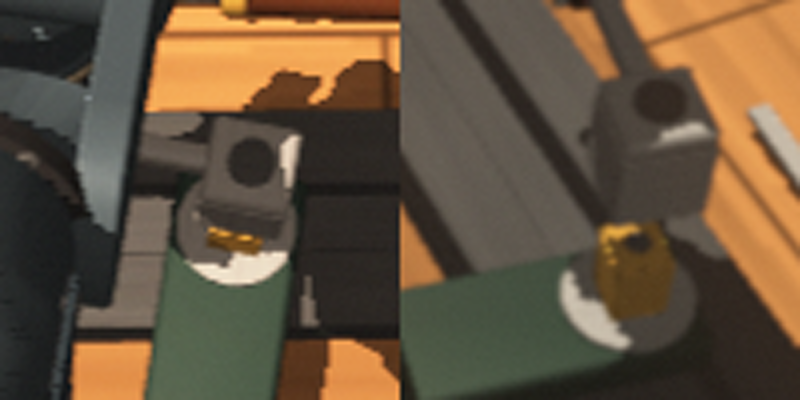

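The socket hangs above the nut in both views: head hole at top (353.1,180.1), side (384.9,215.1), with the nut visible below it. Compare the axes with the same calibration.

```bash
python3 - <<'E'
from h import *
for z in(214,217,220): print(z,onz("top",353.1,180.1,z),onz("side",384.9,215.1,z))
print(tri((353.1,180.1),(384.9,215.1)))
for z in(118,120): print(z,onz("top",350.3,192,z),onz("side",379.5,250.4,z))
E
```

```text
214 [573.26556762 -84.34553974 214.        ] [573.16100209 -80.00813483 214.        ]
217 [572.45011377 -84.1156365  217.        ] [571.41781534 -82.27822817 217.        ]
220 [571.63465993 -83.88573326 220.        ] [569.6746286  -84.54832151 220.        ]
[571.21828618 -83.70610775 218.7542555 ]
118 [572.73600005 -85.04507494 118.        ] [572.20941633 -84.26710751 118.        ]
120 [572.24551762 -84.90509717 120.        ] [571.20720489 -85.563742   120.        ]
```

```bash
python3 -m creep '[[[-0.04,0.04,0.3,0,0,0],[0,0,0.4,0,0,0],[0,0,0.4,0,0,0],[0,0,0.3,0,0,0],[0,0,0.1,0,0,0],[0,0,0,0,0,0]]]';python3 -m creep '[[[0,0,0.1,0,0,0],[0,0,0.1,0,0,0],[0,0,0.1,0,0,0],[0,0,0.1,0,0,0]]]'
```

```text
time_s: 9.25
tool_pos: [594.0, 17.4, 323.8]
tool_rot: [-3.14, 0.0, 1.37]
force: [-0.1, -0.8, -3.3]
gripper_width: 0.262
finger_force: 98.4
time_s: 9.65
tool_pos: [594.1, 17.4, 314.7]
tool_rot: [3.141, 0.0, 1.37]
force: [0.1, 0.7, -4.0]
gripper_width: 0.263
finger_force: 98.4
```

```bash
python3 -m creep '[[[0,0,0.15,0,0,0],[0,0,0.15,0,0,0],[0,0,0.15,0,0,0],[0,0,0.15,0,0,0],[0,0,0,0,0,0]]]';python3 -m creep '[[[0,0,0.15,0,0,0],[0,0,0.15,0,0,0],[0,0,0.15,0,0,0],[0,0,0.1,0,0,0],[0,0,0,0,0,0]]]'
```

```text
time_s: 10.15
tool_pos: [593.9, 17.4, 299.0]
tool_rot: [-3.14, 0.0, 1.37]
force: [0.6, 0.1, -3.4]
gripper_width: 0.263
finger_force: 98.4
time_s: 10.65
tool_pos: [593.9, 17.4, 285.5]
tool_rot: [-3.141, 0.0, 1.37]
force: [-0.8, 0.4, -2.4]
gripper_width: 0.263
finger_force: 98.4
```

```bash
python3 -m creep '[[[0,0,0.1,0,0,0],[0,0,0.08,0,0,0],[0,0,0,0,0,0]]]';python3 -m creep '[[[0,0,0.06,0,0,0],[0,0,0.04,0,0,0],[0,0,0,0,0,0]]]'
```

```text
time_s: 10.95
tool_pos: [594.0, 17.4, 281.2]
tool_rot: [-3.141, 0.0, 1.37]
force: [0.2, 0.6, -5.2]
gripper_width: 0.266
finger_force: 98.4
time_s: 11.25
tool_pos: [594.1, 17.4, 279.1]
tool_rot: [3.141, 0.0, 1.37]
force: [-0.6, -0.5, -2.4]
gripper_width: 0.261
finger_force: 98.6
```

```bash
python3 -m creep '[[[0,0,0.05,0,0,0],[0,0,0,0,0,0]]]';python3 -m creep '[[[0,0,0.05,0,0,0],[0,0,0,0,0,0]]]'
```

```text
time_s: 11.45
tool_pos: [594.2, 17.6, 278.5]
tool_rot: [3.141, -0.0, 1.37]
force: [-1.3, 1.6, 3.2]
gripper_width: 0.265
finger_force: 99.4
time_s: 11.65
tool_pos: [594.3, 17.8, 277.9]
tool_rot: [3.14, -0.0, 1.37]
force: [-2.4, 3.9, 8.0]
gripper_width: 0.261
finger_force: 100.1
```

```bash
python3 -m creep '[[[-0.01,0.25,0,0,0,0.5],[-0.01,0.25,0,0,0,0.5],[-0.01,0.25,0,0,0,0.5],[0,0,0,0,0,0]]]';python3 - <<'E'
from h import *
s=get_state(); print(s["tool_rot"],s["force"],s["ft_torque"])
E
```

```text
time_s: 12.05
tool_pos: [612.0, 12.3, 277.9]
tool_rot: [-3.141, -0.001, 1.188]
force: [-2.8, 4.5, 7.8]
gripper_width: 0.269
finger_force: 100.2
[-3.14083800e+00 -6.36102750e-04  1.18809016e+00] [-2.76779353  4.52370558  7.76231456] [-0.07156698  0.71774117 -0.4393447 ]
```

```bash
cat > m.py <<'E'
from h import *
s=get_state();p=s["tool_pos"];F=s["force"];r=(p-np.array([572,-84.5,0]))/1000
a=s["tool_rot"][2]
print("yaw",a.round(3),"pos ang",np.arctan2(r[1],r[0]).round(3),"rad",(np.hypot(*r[:2])*1000).round(1),"Mnut",(r[0]*F[1]-r[1]*F[0]).round(2),"tz",s["ft_torque"][2].round(2),"Ft(+y tool)",(F[0]*np.sin(a)-F[1]*np.cos(a)).round(1),"Frad",(F[0]*np.cos(a)+F[1]*np.sin(a)).round(1))
E
python3 m.py; python3 -m creep '[[[-0.01,0.25,0,0,0,0.5],[-0.01,0.25,0,0,0,0.5],[0,0,0,0,0,0]]]';python3 m.py
```

```text
yaw 1.188 pos ang 1.179 rad 104.8 Mnut 0.45 tz -0.44 Ft(+y tool) -4.3 Frad 3.2
time_s: 12.35
tool_pos: [623.3, 6.9, 277.9]
tool_rot: [-3.141, -0.001, 1.068]
force: [-3.4, 4.1, 8.7]
gripper_width: 0.262
finger_force: 100.2
yaw 1.068 pos ang 1.06 rad 104.8 Mnut 0.52 tz -0.42 Ft(+y tool) -4.9 Frad 2.0
```

```bash
python3 -m creep '[[[-0.01,0.25,0,0,0,0.5],[0,0,0,0,0,0]]]'|grep force;python3 m.py; python3 -m creep '[[[-0.01,0.25,0,0,0,0.5],[0,0,0,0,0,0]]]'|grep force;python3 m.py
```

```text
force: [-3.1, 4.5, 7.9]
finger_force: 100.1
yaw 1.008 pos ang 1.0 rad 104.8 Mnut 0.53 tz -0.46 Ft(+y tool) -5.0 Frad 2.1
force: [-3.2, 3.8, 8.5]
finger_force: 100.1
yaw 0.948 pos ang 0.941 rad 104.8 Mnut 0.5 tz -0.51 Ft(+y tool) -4.8 Frad 1.2
```

```bash
python3 -m creep '[[[-0.01,0.25,0,0,0,0.5],[0,0,0,0,0,0]]]'|grep force;python3 m.py
```

```text
force: [-3.5, 3.6, 8.0]
finger_force: 100.1
yaw 0.888 pos ang 0.881 rad 104.8 Mnut 0.53 tz -0.42 Ft(+y tool) -5.0 Frad 0.6
```

```bash
python3 -m creep '[[[-0.01,0.25,0,0,0,0.5],[0,0,0,0,0,0]]]'|grep ^force;python3 m.py
```

```text
force: [-2.9, 4.4, 8.6]
yaw 0.828 pos ang 0.822 rad 104.8 Mnut 0.54 tz -0.52 Ft(+y tool) -5.1 Frad 1.3
```

```bash
python3 -m creep '[[[-0.01,0.25,0,0,0,0.5],[0,0,0,0,0,0]]]'|grep ^force;python3 m.py
```

```text
force: [-2.0, 4.7, 8.7]
yaw 0.768 pos ang 0.762 rad 104.8 Mnut 0.5 tz -0.46 Ft(+y tool) -4.7 Frad 1.8
```

```bash
python3 -m creep '[[[0,0.17,0,0,0,0.33],[0,0,0,0,0,0]]]'|grep ^force;python3 m.py
```

```text
force: [-3.0, 5.8, 9.0]
yaw 0.73 pos ang 0.728 rad 105.0 Mnut 0.67 tz -0.06 Ft(+y tool) -6.3 Frad 1.6
```

```bash
python3 -m creep '[[[0,0.125,0,0,0,0.25],[0,0,0,0,0,0]]]'|grep ^force;python3 m.py
```

```text
force: [-3.9, 8.2, 9.6]
yaw 0.704 pos ang 0.707 rad 105.2 Mnut 0.92 tz 0.88 Ft(+y tool) -8.8 Frad 2.3
```

```bash
python3 -m creep '[[[0,0.085,0,0,0,0.17],[0,0,0,0,0,0]]]'|grep ^force;python3 m.py
```

```text
force: [-4.1, 7.0, 9.6]
yaw 0.684 pos ang 0.686 rad 105.2 Mnut 0.84 tz 0.65 Ft(+y tool) -8.0 Frad 1.3
```

The resistance has started to drop. A small step more confirms the click.

```bash
python3 -m creep '[[[0,0.1,0,0,0,0.2],[0,0,0,0,0,0]]]'|grep ^force;python3 m.py
```

```text
force: [-2.8, 4.9, 9.0]
yaw 0.657 pos ang 0.656 rad 105.1 Mnut 0.59 tz 0.07 Ft(+y tool) -5.7 Frad 0.8
```

```bash
python3 -m creep '[[[0,-0.1,0,0,0,-0.2],[0,-0.08,0,0,0,-0.16],[0,0,0,0,0,0]]]'|grep ^force;python3 m.py; python3 -m creep '[[[0,0,0,0,0,0],[0,0,0,0,0,0],[0,0,0,0,0,0],[0,0,0,0,0,0],[0,0,0,0,0,0],[0,0,0,0,0,0]]]' -1;python3 m.py
```

```text
force: [-4.8, 7.8, 9.6]
yaw 0.705 pos ang 0.71 rad 105.2 Mnut 0.96 tz 0.96 Ft(+y tool) -9.1 Frad 1.4
time_s: 15.05
tool_pos: [653.2, -18.4, 276.3]
tool_rot: [3.142, 0.0, 0.699]
force: [-0.4, -0.0, 0.6]
gripper_width: 0.997
finger_force: 0.0
yaw 0.699 pos ang 0.683 rad 104.7 Mnut 0.02 tz 0.06 Ft(+y tool) -0.2 Frad -0.3
```

```bash
python3 -m creep '[[[0,0,-0.2,0,0,0],[0,0,-0.3,0,0,0],[0,0,-0.5,0,0,0],[0,0,-0.7,0,0,0],[0,0,-0.7,0,0,0],[0,0,-0.7,0,0,0],[0,0,-0.7,0,0,0],[0,0,-0.7,0,0,0],[0,0,-0.5,0,0,0]]]'; python3 -m creep '[[[0.6,0,0,0,0,0],[0.9,0,0,0,0,0],[0.9,0,0,0,0,0],[0.9,0,0,0,0,0],[0.6,0,0,0,0,0],[0,0,0,0,0,0],[0,0,0,0,0,0]]]'; python3 - <<'E'
from h import *
for c in("top","side"):
    im=snapshot(c); cv2.imwrite(f"pics/{c}4.png",im)
    for n in("socket","head_top","nut_foot"): find(c,n,2)
w=np.hstack([cv2.imread("pics/top4.png")[110:260,250:400],cv2.imread("pics/side4.png")[160:310,310:460]])
cv2.imwrite("pics/end.png",cv2.resize(w,None,fx=2.6,fy=2.6,interpolation=cv2.INTER_CUBIC))
E
```

```text
time_s: 15.95
tool_pos: [653.2, -18.1, 404.2]
tool_rot: [3.139, -0.002, 0.699]
force: [-0.3, 0.9, -0.3]
gripper_width: 0.997
finger_force: 0.0
time_s: 16.65
tool_pos: [727.3, 44.7, 401.6]
tool_rot: [-3.141, 0.001, 0.7]
force: [1.2, 0.2, -0.5]
gripper_width: 0.997
finger_force: 0.0
top socket 0.77 [574. -81.  80.] [347. 196.]
top socket 0.66 [194. 216.  26.] [218. 366.]
top head_top 0.89 [139. 230.  24.] [211. 392.]
top head_top 0.83 [570. -84. 133.] [350. 191.]
top nut_foot 0.93 [573. -83.  80.] [348. 196.]
side socket 0.84 [192. 221.  24.] [160. 234.]
side socket 0.65 [572. -86.  73.] [377. 265.]
side head_top 0.68 [134. 232.  19.] [133. 241.]
side head_top 0.66 [572. -84. 136.] [380. 245.]
side nut_foot 0.71 [572. -83.  78.] [377. 262.]
side nut_foot 0.4 [731. -97.  -2.] [439. 265.]
```

View pics/end.png

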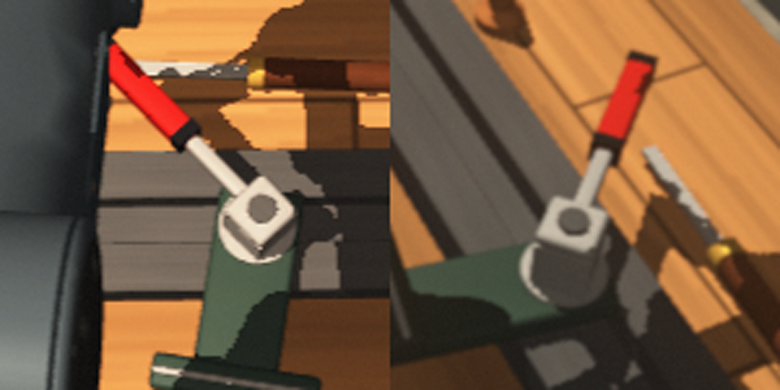

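The wrench stands fully down and upright on the nut, with its head at crop top (262,210) and side (572,222). The handle is free, the gripper is clear, and the gouge is undisturbed.

```bash
python3 -c "
from cell import *
print(sign_off())"
```

```text
the job is handed in; nothing more can be done
None
```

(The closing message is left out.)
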